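# Clear the inspection rest and lay the circuit board on its sloping rails

## Robot

A 7-joint arm with a two-finger parallel gripper is mounted at the origin on the work surface. World frame = base frame: x ahead of the robot, y to its left, z up, the work surface at z = 0. Lengths are in m, angles in rad, forces in N, time in s.
With the tool pointing down it reaches from about 0.425 to 0.925 m from the base axis. Payload 6.8 kg.
Tool frame: the origin (TCP) lies at the very end of the fingers, on their centre line; the grasp point (between the pads) lies 19 mm behind it (grip_point_offset is the distance from the TCP to the grasp point, in m); z points along the fingers, y is the line along which they close (so a half turn about z gives the same grasp; the last joint's range is limited). The gripper opens to 85 mm and grips with 20 to 120 N. Pads are 22 mm wide; open, the fingers measure 114 mm over their backs; the gripper's body (76 mm by 85 mm) begins 54 mm behind the grasp point. The pads swing forward as they close: fully open they stand 13 mm farther back than shut.
Start: joints at [1.224, 0.477, 0.022, 1.555, -0.011, 1.109, -0.083], TCP at [0.16, -0.656, 0.231] pointing down, gripper open.
Joint ranges: [-2.96, 2.96], [-0.34, 2.1], [-1.41, 1.46], [0.24, 2.44], [-1.37, 4.51], [0.17, 1.92], [-2.96, 2.96]. Speed limits (rad/s): [2.39, 2.39, 3.14, 3.14, 3.14, 3.14, 3.14].

## Interface

Orientations are given as a unit quaternion [w, x, y, z].
In Python, from station import * gives the robot as it stands.
- The arm moves only by the tool carry_out, never from a script. Its argument "rows" is text: rows parted by semicolons, each of 4 numbers parted by spaces: the shift along the world's x, y, z in mm, then the turn about the world's z in degrees. In form: dx dy dz yaw; .... A call has 1 to 10 rows; each row shifts and turns the commanded pose from where the row before left it; what a row does not reach is not made up. A row lasts 1/8 s, in which the tool goes at most 62.5 mm and 10.7 degrees, less where a joint would pass 70% of its speed; a pose out of reach is approached as far as the arm can. A call is refused whole if a number of a shift passes 62.5 or a number of a turn 10.7, either way. A call with a gripper value outside its range is refused whole. "claw" is the finger opening in mm, from 0 to 85.4, set as the call begins (left out, the last holds). The fingers move at their own pace and stop on an object; "force" is the grip in N (left out, the last holds). Time passes only in rows, so rows that do not move let the fingers close. It gives the time, the measured TCP pose, the force, the opening and the grip force at its end, in the units of the state.
- get_obs(): the state, without advancing time (a new reading comes with each control period).
- read_camera(name): name is "side" or "top"; returns a dict with "img" (480x640x3 uint8, blue, green, red), "fov_y" (degrees; the focal length in pixels is half the picture's height over the tangent of half this angle, whatever the lens; pixels are square), "cx", "cy" (the principal point, pixels), "world_to_cam" (4x4, takes a point from world to camera coordinates). Camera axes: x right, y up, looking along -z (the intrinsics and any distortion apply to the point x, -y, -z); pixel columns grow to the right and rows downward; lengths in m; the calibration is good to about 2 mm. A picture is of the moment at which its call begins. There is no depth.
- hand_in(): hands the job in; it is judged then, once.
Trained networks look in the newest picture that a camera, given by its name, has taken for a name from the list of things; names that differ only in an ending like _2 or _b are one class to them, and where a whole thing is asked for, a point or a joint stands for the part that bears it (a point fixed in the world has none). Each returns a list of dicts, best first, with "confidence" (0 to 1); they miss things now and then, are a little off and sometimes report something else, mostly with a low value. They report only what shows in the picture. A call takes as long as a camera call. They do not tell look-alikes from the thing itself.
- recognise(camera, thing): "centre" ([column, row] in pixels, amid what is visible of it).
- outline_of(camera, thing): "pixels" (480x640 bool, what is visible of it) and "centre" ([column, row] in pixels, amid what is visible of it).
- place_of(camera, thing): "centre" ([column, row] in pixels: a listed point, or the origin of a listed thing).
The state is a dict: "t": time; "q": joint angles; "joint_vel": joint speeds; "joint_torque": joint torques, N m; "eef_pos": TCP position; "tool_rot": TCP orientation; "contact_force": force on the tool from outside, world axes, zero at the start; "torque": the same for the moment, N m; "gripper_width": opening from 0.0 (shut) to 1.0 (fully open); "grasp_force": force on a finger pad.
Only numpy, scipy, OpenCV 4.12 (cv2) and the standard library are available. Lean on these libraries where they do the work, as an engineer would, in place of code of your own. Each camera call takes 0.05 s, during which the arm holds its last target. There are 200 camera calls.

## Task

First take the plastic offcut off the sloping two-rail rest and put it in the tilted-out offcut bin. Then lay the large circuit board flat on the two rails, centred across them with its terminal-block end uphill, and slide it down until its plain end is right up against the stop at the foot of the rails. Set the board down rather than dropping it, and leave everything else on the bench as it is.

Things in the scene. Friction and masses are not known exactly. Their poses are not given: they have to be found in the camera images.
- board: Large green circuit board, the one with a terminal block: plate 100 (x) x 64 (y) x 4 on four brass standoffs 10 high, 6 across, at x +-44, y +-26. Origin: centre, at the standoffs' feet; plate spans z 10 to 14. x points to the end with the black terminal block (12 x 44, up to z 25); other parts up to z 24, none within 8 of the long edges. About 90 g. Starts on the red mat, turned up to 1.2 rad.
- plain_end (a point): Middle of the board's plain short edge (x -50), at the plate's underside.
- terminal_end (a point): Middle of the board's terminal-block short edge (x +50), at the plate's underside.
- rest: The fixed inspection rest, somewhere to the left or right of the mat (the bin is on the other side): base plate 150 x 90 x 8 with two posts 12 thick on its centre line carrying the sloping rails. Origin: centre of the base's underside; x points to the uphill side.
- rails: The rest's two parallel rails, sloping 20 degrees. Origin: middle of the foot stop's inner face, level with the rails' top surface (55 above the bench); x uphill along the rails, y across, z square to their top. Rails 8 wide and thick, centred at y +-12 (32 over the outsides: the board's standoffs hang outside), top at z 0, reaching x 130. Stop: steel bar at x -6 to 0, 32 wide, up to z 9.
- offcut: White plastic offcut lying across the rails about half-way up, tilted with them: a bar 24 (x, along the rails) x 66 (y) x 14 high with a step 24 x 32 x 10 on its middle, 24 high in all. Origin: centre of its underside. About 50 g.
- bin: The fixed tilt-out offcut bin: grey housing 150 wide (y), 85 high, its open tray leaning out to -x. Origin: centre of the housing's underside.
- bin_tray: The tilted open tray of the bin: 110 (x) x 130 (y) x 80 deep, walls 4, leaning 20 degrees towards its -x; a few fixed scraps up to 12 high on its floor. Origin: centre of its underside; z points out through the mouth.
- bin_mouth (a point): Centre of the tray's open mouth, about 98 above the bench (front rim 80, back rim 117).
- lens (a point): Centre of the round glass magnifier, 110 across its rim and 10 thick, 224 above the bench, on a swivel arm 160 long pivoting on a post 228 high at the back of the bench; it turns if pushed and is to be left where it is.
- small_board: Bystander on the mat: smaller green board 60 x 40, no terminal block, on standoffs, 16 high. Origin: centre underside.
- hex_keys: Bystander: hex key set standing in a black holder 28 x 100 x 30, keys up to 85 high. Origin: centre underside.
- tin: Bystander: small round tin, 40 across, 35 high, between mat and rest or bin. Origin: centre underside.
- driver: Bystander: screwdriver lying along its x, 182 long, 22 thick, black handle to its -x. Origin: near its middle, underside.
- angle_piece: Bystander: white plastic angle piece 50 x 70 x 40. Origin: centre underside.
- reel: Bystander: black-flanged spool with a copper core, 60 across, 34 high. Origin: centre underside.
Not all that is in view belongs to the job. What is shaped like the board but orange is not meant. Leave any yellow look-alike of the offcut alone.

How it is judged:
On the way:
1. the offcut is in the bin's tray and released, with the board not yet on the rails (x of offcut in the frame of bin_tray between -0.053 and 0.053 m and y of offcut in the frame of bin_tray between -0.063 and 0.063 m and z of offcut in the frame of bin_tray between -0.002 and 0.07 m and contact force between the fingers and offcut below 0.05 N and not (contact force between board and rails above 0.01 N)), for 0.2 s.
At the end, for the whole second after the job is handed in: The offcut lies in the bin's tray. The board rests flat on the two rails (plate underside within about 2.5 mm of their top surface at both ends), terminal-block end uphill, plain end within 3 mm of the stop, centred across the rails within 6 mm at the plain end and 8 mm at the terminal end, at rest (x of offcut in the frame of bin_tray between -0.053 and 0.053 m and y of offcut in the frame of bin_tray between -0.063 and 0.063 m and z of offcut in the frame of bin_tray between -0.002 and 0.07 m and contact force between the fingers and offcut below 0.05 N and x of plain_end in the frame of rails between -0.002 and 0.003 m and y of plain_end in the frame of rails between -0.006 and 0.006 m and z of plain_end in the frame of rails between -0.002 and 0.0025 m and y of terminal_end in the frame of rails between -0.008 and 0.008 m and z of terminal_end in the frame of rails between -0.0025 and 0.003 m and x of terminal_end in the frame of rails above 0.09 m and linear speed of board below 0.02 m/s and angular speed of board below 0.1 rad/s); the robot touches nothing.
It fails at once if the board is dropped (it moves faster than 0.5 m/s out of the fingers) (linear speed of board above 0.5 m/s and contact force between the fingers and board below 0.02 N).
It fails at once if a bystander is moved more than 20 mm or the magnifier lens more than 25 mm (distance of any of small_board, hex_keys, tin, driver, angle_piece, reel from where it was at the start of the episode above 0.02 m or distance of lens from where it was at the start of the episode above 0.025 m).
It also fails if it takes over 72 s, if anything falls off the work surface, if the arm or the gripper's body presses on something with over 40 N, if the wrist force passes 120 N, or if a joint passes its speed limit or range.

## Working session

There is one attempt and no reset: what is moved stays moved. The work goes in short steps, Python scripts to look and compute and a tool call to move; the robot and the scene stay as the last step left them, time stands still between calls to the robot, and variables do not carry over. Pictures are saved under pics/ and viewed, at most 10 in all, crops included, and the job is handed in when it is done.

Besides the shell and the picture viewer there is one more tool, called after "Call:" by a JSON object that holds its "api" and its "payload". carry_out: Moves the arm, as the interface text tells. Its arguments: {"type":"object","properties":{"rows":{"type":"string"},"claw":{"type":"number"},"force":{"type":"number"}},"required":["rows"]}

```bash
mkdir -p pics; ls
cat > h.py <<'E'
from station import *
import numpy as np, cv2
from scipy.optimize import least_squares
def cam(n):
    c=read_camera(n); h=c["img"].shape[0]; c["f"]=h/2/np.tan(np.radians(c["fov_y"])/2); return c
def proj(c,P):
    P=np.atleast_2d(P); q=(c["world_to_cam"]@np.c_[P,np.ones(len(P))].T).T
    return np.c_[c["cx"]+c["f"]*q[:,0]/-q[:,2], c["cy"]-c["f"]*q[:,1]/-q[:,2]]
def ray(c,uv):
    d=np.array([(uv[0]-c["cx"])/c["f"],-(uv[1]-c["cy"])/c["f"],-1]); R=c["world_to_cam"][:3,:3];t=c["world_to_cam"][:3,3]
    return -R.T@t, R.T@d
def at_z(c,uv,z):
    o,d=ray(c,uv); return o+d*(z-o[2])/d[2]
def tri(cs,uvs):
    A=np.zeros((3,3));b=np.zeros(3);L=[]
    for c,u in zip(cs,uvs):
        o,d=ray(c,u); d/=np.linalg.norm(d);M=np.eye(3)-np.outer(d,d);A+=M;b+=M@o;L.append((M,o))
    X=np.linalg.solve(A,b); return X,max(np.linalg.norm(M@(X-o)) for M,o in L)
E
python3 - <<'E'
from h import *
C={n:cam(n) for n in("side","top")}
for n,c in C.items():
    cv2.imwrite(f"pics/{n}0.png",c["img"]); print(n,c["fov_y"],c["cx"],c["cy"],[k for k in c],np.round(ray(c,(320,240)),3).tolist())
for th in "board plain_end terminal_end rest rails offcut bin bin_tray bin_mouth lens small_board hex_keys tin driver angle_piece reel".split():
    r={n:place_of(n,th) for n in C}
    print(th,{n:[(np.round(d["centre"],1).tolist(),round(d["confidence"],2)) for d in r[n][:3]] for n in r}, end=" ")
    try:
        X,e=tri([C["side"],C["top"]],[r["side"][0]["centre"],r["top"][0]["centre"]]); print(np.round(X,4),round(e,4))
    except Exception as ex: print(ex)
o=get_obs(); print(o)
E
```

```text
pics
side 42.6569545595885 328.86694687080984 231.18753303194194 ['img', 'fov_y', 'cx', 'cy', 'world_to_cam', 'f'] [[0.027, 1.107, 0.816], [0.394, -0.77, -0.503]]
top 57.9474458569855 320.56952484418315 235.46012517326352 ['img', 'fov_y', 'cx', 'cy', 'world_to_cam', 'f'] [[0.438, 0.063, 0.986], [0.115, -0.019, -0.993]]
board {'side': [([343.5, 294.0], 0.91), ([390.2, 374.2], 0.69)], 'top': [([231.4, 347.9], 0.95), ([318.6, 258.6], 0.82)]} [0.3724 0.2302 0.1561] 0.0476
plain_end {'side': [([363.4, 290.2], 0.85)], 'top': [([320.6, 278.7], 0.95), ([363.1, 170.1], 0.58)]} [0.4621 0.0417 0.0181] 0.0011
terminal_end {'side': [([318.2, 285.2], 0.88), ([365.3, 367.6], 0.87)], 'top': [([215.2, 329.0], 0.97), ([312.7, 234.6], 0.88)]} [0.4093 0.2582 0.1792] 0.0489
rest {'side': [([271.3, 375.6], 0.89)], 'top': [([181.0, 254.2], 0.66)]} [5.145e-01 3.582e-01 5.000e-04] 0.0006
rails {'side': [([297.9, 366.9], 0.58), ([300.6, 320.1], 0.4)], 'top': [([175.0, 282.4], 0.8)]} [0.4532 0.356  0.0445] 0.0026
offcut {'side': [([268.1, 340.6], 0.84)], 'top': [([124.0, 236.3], 0.7), ([173.5, 254.3], 0.69)]} 
[... 1231 characters left out ...]
([ 1.22389067,  0.47702652,  0.02240224,  1.55538696, -0.01148446,
        1.10931828, -0.08309818]), 'joint_vel': array([-0.00035689, -0.00126764, -0.00091931,  0.00060886,  0.00086295,
        0.00080714,  0.0007901 ]), 'joint_torque': array([-5.62298992e-04, -5.96304595e+01,  1.60626456e+00, -2.81542432e+01,
        1.25080312e-02,  1.60692260e-03,  3.22250919e-06]), 'eef_pos': array([ 0.15967077, -0.6558601 ,  0.23129567]), 'tool_rot': array([-4.91692322e-06,  9.92880794e-01,  1.19112252e-01, -2.05307509e-06]), 'contact_force': array([-0.61900728, -0.3948551 , -0.19601414]), 'torque': array([-0.00987585, -0.05474985,  0.05042869]), 'grasp_force': 0.0, 'gripper_width': 1.0016097431117703}
```

View pics/side0.png

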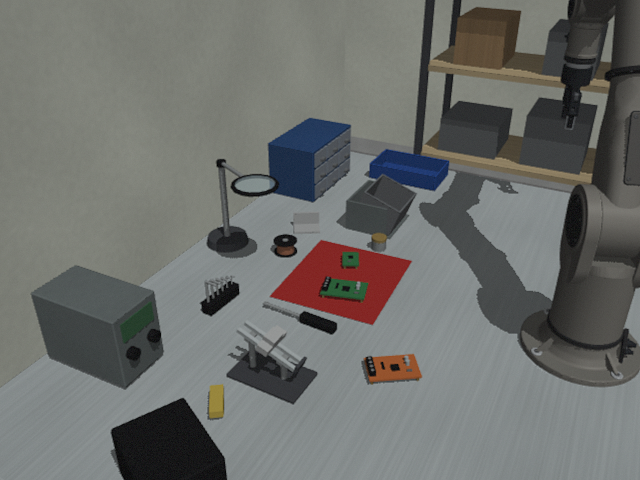

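View pics/top0.png

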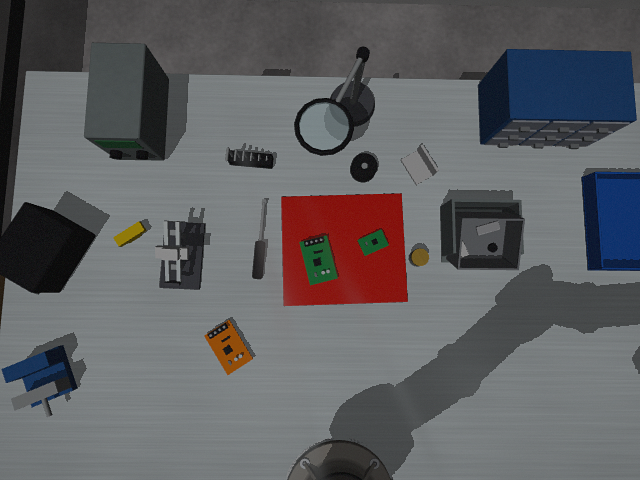

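Top view: the green board is on the mat at about (319,259), with its terminals towards the top of the image. The rest with the white offcut is at (175,254), with its foot at (174,282). The bin is at (480,235). The yellow bar at (130,233) and the orange board at (230,345) are decoys, and the lens is at (324,125). The side view agrees: board (343,290), offcut (270,340), bin (380,205). Next I'll fit the models to the image masks.

```bash
cat > fit.py <<'E'
from h import *
R=lambda a:np.array([[np.cos(a),-np.sin(a),0],[np.sin(a),np.cos(a),0],[0,0,1]])
S=np.radians(20); Ry=np.array([[np.cos(S),0,-np.sin(S)],[0,1,0],[np.sin(S),0,np.cos(S)]]) # x uphill
def box(x0,x1,y0,y1,z0,z1): return np.array([[x,y,z] for x in(x0,x1) for y in(y0,y1) for z in(z0,z1)])/1000
BOARD=[box(-50,50,-32,32,10,14),box(38,50,-22,22,14,25)]+[box(x-3,x+3,y-3,y+3,0,10) for x in(-44,44) for y in(-26,26)]
OFF=[box(-12,12,-33,33,0,14),box(-12,12,-16,16,14,24)]
RAILS=[box(0,130,8,16,-8,0),box(0,130,-16,-8,-8,0),box(-6,0,-16,16,-8,9)]
BASE=[box(-75,75,-45,45,0,8)]
K=4
def render(c,boxes,sh=(480,640)):
    m=np.zeros((sh[0]*K,sh[1]*K),np.uint8)
    for b in boxes:
        p=cv2.convexHull(((proj(c,b)+.5)*K*16-8).astype(np.float32)).astype(np.int32)
        cv2.fillConvexPoly(m,p,255,shift=4)
    return cv2.resize(m,sh[::-1],interpolation=cv2.INTER_AREA).astype(float)/255
def blob(m,uv):
    n,l,s,ce=cv2.connectedComponentsWithStats(m.astype(np.uint8)); 
    i=1+np.argmin(np.linalg.norm(ce[1:]-uv,axis=1)+1e3*(s[1:,4]<40)); return l==i
E
python3 - <<'E'
from fit import *
import pickle
C={n:cam(n) for n in("side","top")}
want={"board":{"side":(343,290),"top":(319,259)},"offcut":{"side":(268,340),"top":(173,254)},"rails":{"side":(275,345),"top":(175,254)},"rest":{"side":(271,370),"top":(181,254)},"bin_tray":{"side":(380,210),"top":(480,235)},"bin":{"side":(380,210),"top":(480,235)}}
M={}
for th in want:
    for n in C:
        r=outline_of(n,th)
        b=min(r,key=lambda d:np.linalg.norm(np.array(d["centre"])-want[th][n]),default=None)
        if b is None: print(th,n,"none"); continue
        M[th,n]=b["pixels"]; print(th,n,np.round(b["centre"],1),round(b["confidence"],2),b["pixels"].sum())
pickle.dump((C,M),open("m.pkl","wb"))
from scipy.optimize import minimize
def fit(name,boxes,tf,p0,step,cams=("side","top")):
    from scipy.optimize import minimize
    g={n:cv2.GaussianBlur(M[name,n].astype(float),(0,0),1) for n in cams if (name,n) in M}
    def cost(p):
        return sum(((cv2.GaussianBlur(render(C[n],tf(p,boxes)),(0,0),1)-g[n])**2).sum() for n in g)
    s=np.vstack([p0]+[np.array(p0)+np.eye(len(p0))[i]*step[i] for i in range(len(p0))])
    r=minimize(cost,p0,method="Nelder-Mead",options=dict(initial_simplex=s,xatol=1e-4,fatol=.05,maxiter=250))
    print(name,cams,np.round(r.x,4),round(r.fun,1)); return r.x
flat=lambda p,B:[b@R(p[2]).T+[p[0],p[1],p[3] if len(p)>3 else 0] for b in B]
tilt=lambda p,B:[b@Ry.T@R(p[2]).T+[p[0],p[1],p[3]] for b in B]
P={}
for cs in (("side","top"),("top",),("side",)):
    P["board"]=fit("board",BOARD,flat,[.487,.045,.15],[.01,.01,.1],cs)
P["board4"]=fit("board",BOARD,flat,[.487,.045,.15,0],[.01,.01,.1,.005])
P["base"]=fit("rest",BASE+[b@Ry.T+[-.061,0,.055] for b in RAILS]+[box(-50,-38,-6,6,8,50),box(38,50,-6,6,8,75)],flat,[.514,.357,0],[.01,.01,.1])
P["rails"]=fit("rails",RAILS+[b+[.065,0,0] for b in OFF],tilt,[.453,.357,0,.055],[.01,.01,.1,.005])
P["off"]=fit("offcut",OFF,tilt,[.51,.357,0,.077],[.01,.01,.1,.005])
pickle.dump(P,open("p.pkl","wb"))
# picture
T=[]
for n,u,v in(("top",175,254),("side",270,350),("top",319,259),("side",343,290)):
    im=C[n]["img"]; T.append(cv2.resize(im[v-45:v+45,u-60:u+60],(400,300),interpolation=cv2.INTER_CUBIC))
cv2.imwrite("pics/crop1.png",np.vstack([np.hstack(T[:2]),np.hstack(T[2:])]))
E
```

```text
board side [343.3 290.2] 0.67 802
board top [317.4 259.4] 0.78 1264
offcut side [269.9 338.1] 0.56 540
offcut top [168.1 253.4] 0.85 427
rails side [278.3 353.7] 0.78 748
rails top [172.7 261.9] 0.56 598
rest side [269.  371.8] 0.75 3387
rest top [182.8 258.9] 0.95 2449
bin_tray side [391.2 198.7] 0.92 1681
bin_tray top [486.8 239.6] 0.71 3870
bin side [378.5 205.3] 0.61 3054
bin top none
board ('side', 'top') [0.5052 0.048  0.2575] 20.4
board ('top',) [0.5042 0.0484 0.2673] 6.1
board ('side',) [0.5065 0.0466 0.2669] 5.5
board ('side', 'top') [0.5048 0.0485 0.2562 0.0016] 15.5
rest ('side', 'top') [ 0.5142  0.3567 -0.0371] 625.1
rails ('side', 'top') [ 0.4544  0.3581 -0.0347  0.0519] 1032.5
offcut ('side', 'top') [ 0.5156  0.3547 -0.0182  0.079 ] 22.3
```

View pics/crop1.png

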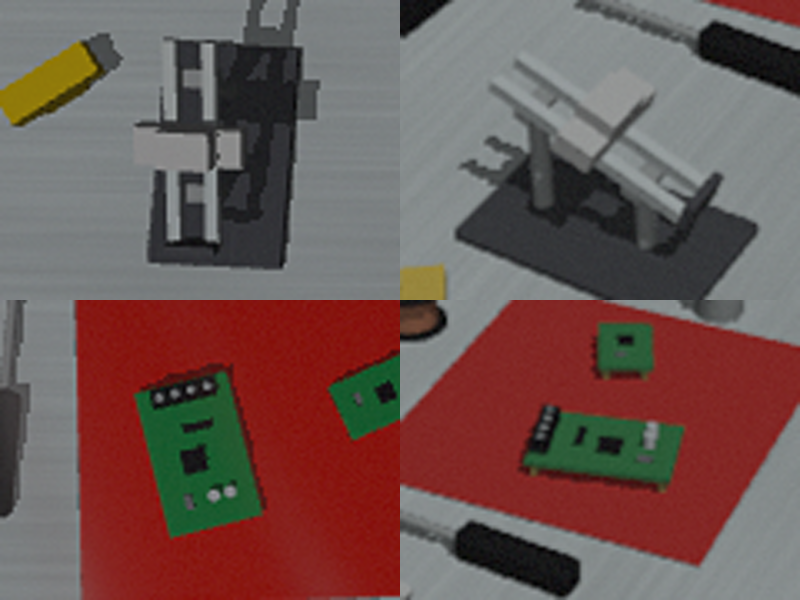

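The crop shows the offcut lying across the rails (orange and yellow look-alikes ignored). The fits agree to about 2 mm: board (0.505, 0.048), yaw 0.26; offcut (0.515, 0.355). I'll move over the offcut now.

Call:
{"api": "carry_out", "payload": {"rows": "42 30 0 -7.5;43 30 0 -7.5;42 30 0 0;43 30 0 0;42 30 0 0;43 30 0 0;42 28 0 0;43 28 0 0;5 56 0 0;5 56 0 0", "claw": 85.4}}

```text
t: 3.65
eef_pos: [0.5102, -0.3061, 0.2311]
tool_rot: [-0.0, 1.0, -0.011, 0.0]
contact_force: [0.8, 0.5, -0.1]
gripper_width: 1.002
grasp_force: 0.0
```

Call:
{"api": "carry_out", "payload": {"rows": "5 55 0 0;5 55 0 0;5 55 0 0;5 55 0 0;0 55 0 0;0 55 0 0;-5 55 0 0;-5 55 0 0;-5 55 0 0;0 0 0 0"}}

```text
t: 4.9
eef_pos: [0.5134, 0.1929, 0.2317]
tool_rot: [-0.001, 1.0, -0.007, 0.0]
contact_force: [-0.2, -0.1, -0.7]
gripper_width: 1.004
grasp_force: 0.0
```

Call:
{"api": "carry_out", "payload": {"rows": "0 54 0 0;0 54 0 0;0 54 0 0;0 0 -50 0;0 0 -40 0;0 0 -20 0;0 0 0 0"}}

```text
t: 5.78
eef_pos: [0.5146, 0.348, 0.1204]
tool_rot: [0.001, 1.0, -0.012, -0.001]
contact_force: [0.5, -0.2, 0.7]
gripper_width: 0.999
grasp_force: 0.0
```

Run:
```python
from h import *
a,b=cam("top"),cam("side"); o=get_obs(); print(o["eef_pos"])
T=[cv2.resize(c["img"][v-45:v+45,u-60:u+60],(400,300),interpolation=cv2.INTER_CUBIC) for c,u,v in((a,172,250),(b,270,335))]
cv2.imwrite("pics/c2.png",np.hstack(T))
```

```text
[0.51575263 0.34942933 0.12281384]
```

View pics/c2.png

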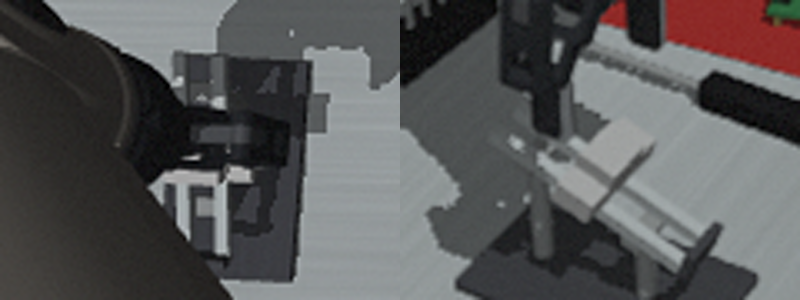

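The side crop shows the left finger tip at about (253,329), above the bar's left end. I'll check that against a projection.

Run:
```python
import pickle; from fit import *
C,M=pickle.load(open("m.pkl","rb"))
for z in(.12,.13,.135): print(proj(C["side"],[.5146,.348+.047,z]))
```

```text
[[257.4867864  337.26868905]]
[[257.20121695 332.79314033]]
[[257.05745816 330.54010021]]
```

Call:
{"api": "carry_out", "payload": {"rows": "0 6 -20 0;0 0 -20 0;0 0 -18 0;0 0 0 0;0 0 0 0"}}

```text
t: 6.5
eef_pos: [0.5148, 0.3553, 0.0634]
tool_rot: [-0.0, 1.0, -0.012, 0.0]
contact_force: [-0.6, -0.0, 0.2]
gripper_width: 1.002
grasp_force: 0.0
```

Call:
{"api": "carry_out", "payload": {"rows": "0 0 0 0;0 0 0 0;0 0 0 0;0 0 0 0;0 0 0 0;0 0 0 0", "claw": 50, "force": 40}}

```text
t: 7.25
eef_pos: [0.5152, 0.3556, 0.0644]
tool_rot: [-0.0, 1.0, -0.012, 0.001]
contact_force: [-0.8, -0.0, 7.1]
gripper_width: 0.762
grasp_force: 44.8
```

Call:
{"api": "carry_out", "payload": {"rows": "0 0 20 0;0 0 50 0;0 0 50 0;5 -30 30 0;5 -50 0 0;5 -55 0 0;5 -55 0 0;0 -55 0 0;0 -55 0 0;0 -55 0 0"}}

```text
t: 8.5
eef_pos: [0.5346, -0.0015, 0.2146]
tool_rot: [-0.0, 1.0, -0.011, 0.001]
contact_force: [-0.1, 0.0, -0.5]
gripper_width: 0.764
grasp_force: 44.6
```

Call:
{"api": "carry_out", "payload": {"rows": "0 -55 0 0;0 -55 0 0;0 -55 0 0;0 -55 0 0;0 -55 0 0;0 -40 0 0;0 0 0 0"}}

```text
t: 9.38
eef_pos: [0.5333, -0.3193, 0.2141]
tool_rot: [0.001, 1.0, -0.015, 0.0]
contact_force: [-0.6, -0.0, -0.2]
gripper_width: 0.761
grasp_force: 44.6
```

Run:
```python
from fit import *
import pickle
C={n:cam(n) for n in("side","top")}; o=get_obs(); print(o["eef_pos"],o["gripper_width"],o["grasp_force"])
C0,M=pickle.load(open("m.pkl","rb"))
# bin mouth from the two first views
for n in C0: 
    cn=cv2.convexHull(np.argwhere(M["bin_tray",n])[:,::-1].astype(np.int32)); print(n,cv2.approxPolyDP(cn,4,True)[:,0].tolist())
tray=lambda x,y,a:[np.array([[sx,sy,80]])/1000@Ry.T@R(a).T+[x,y,.022] for sx in(-55,55) for sy in(-65,65)]
for n in C0: print(n,np.round(np.vstack([proj(C0[n],p) for p in tray(.5647,-.3114,0)])).tolist())
T=[cv2.resize(c["img"][v-60:v+60,u-80:u+80],(400,300),interpolation=cv2.INTER_CUBIC) for c,u,v in((C["top"],485,225),(C["side"],380,195))]
T2=[cv2.resize(c["img"][v-45:v+45,u-60:u+60],(400,300),interpolation=cv2.INTER_CUBIC) for c,u,v in((C["top"],172,250),(C["side"],270,345))]
cv2.imwrite("pics/c3.png",np.vstack([np.hstack(T),np.hstack(T2)]))
pickle.dump(C,open("c_rails.pkl","wb"))
```

```text
[ 0.53469152 -0.31440553  0.21387429] 0.7641169371129453 44.55758035182953
side [[414, 193], [389, 235], [359, 201], [380, 174]]
top [[523, 220], [517, 269], [457, 269], [448, 260], [457, 212], [507, 212]]
side [[416.0, 193.0], [400.0, 212.0], [382.0, 173.0], [364.0, 191.0]]
top [[520.0, 270.0], [458.0, 269.0], [526.0, 218.0], [463.0, 217.0]]
```

View pics/c3.png

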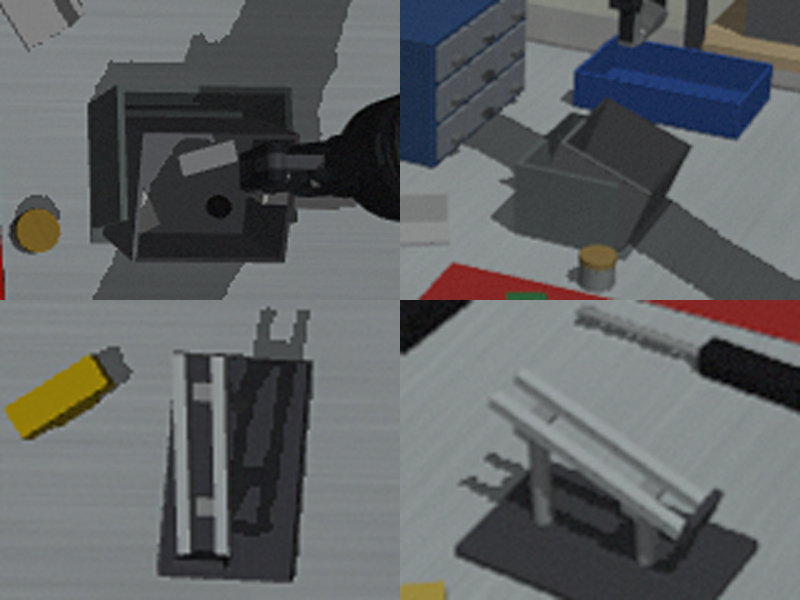

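The top crop confirms the tray mouth, consistent with the modelled corners at about (458–526, 217–270). The rails are now clear, running from the stop at about (174,282) uphill to about (172,218). I'll lower and release.

Call:
{"api": "carry_out", "payload": {"rows": "3 3 -40 0;0 0 -45 0;0 0 -35 0;0 0 -8 0;0 0 0 0"}}

```text
t: 10.1
eef_pos: [0.5384, -0.3109, 0.0861]
tool_rot: [-0.0, 1.0, -0.011, 0.0]
contact_force: [-0.3, -0.1, 0.7]
gripper_width: 0.767
grasp_force: 44.6
```

Call:
{"api": "carry_out", "payload": {"rows": "0 0 0 0;0 0 0 0;0 0 0 0;0 0 0 0;0 0 40 0;0 0 50 0;0 0 30 0", "claw": 75}}

```text
t: 10.98
eef_pos: [0.5385, -0.3123, 0.208]
tool_rot: [0.001, 1.0, -0.012, 0.001]
contact_force: [0.8, 0.2, -0.5]
gripper_width: 0.88
grasp_force: 0.0
```

```bash
cat > railfit.py <<'E'
from fit import *
from scipy.optimize import minimize
def fitrails(C,p0=(.4544,.3567,-.036,.055)):
    g={}
    for n in C:
        im=C[n]["img"].astype(float)
        g[n]=im.mean(2)
    def inner(p,n): # brightness along rails vs gap / stop, via edge sampling
        return 0
    # pixels: bright rails against the dark base -> threshold mask inside region
    P0=lambda p,B:[b@Ry.T@R(p[2]).T+[p[0],p[1],p[3]] for b in B]
    m={}; w={}
    for n in C:
        roi=cv2.dilate((render(C[n],P0(p0,RAILS))>0).astype(np.uint8),np.ones((7,7)))>0
        v=g[n]; w[n]=roi; m[n]=v
    def model(p,n):
        return cv2.GaussianBlur(render(C[n],P0(p,RAILS)),(0,0),.6)
    def cost(p):
        s=0
        for n in C:
            r=cv2.GaussianBlur(render(C[n],P0(p,RAILS[:2])),(0,0),.5)[w[n]]; v=m[n][w[n]]
            A=np.c_[r,np.ones(len(r))]; k,*_=np.linalg.lstsq(A,v,rcond=None); s+=((A@k-v)**2).mean()
        return s
    s=np.vstack([p0]+[np.array(p0)+np.eye(4)[i]*d for i,d in enumerate((.006,.006,.05,.004))])
    r=minimize(cost,p0,method="Nelder-Mead",options=dict(initial_simplex=s,xatol=1e-5,fatol=.01,maxiter=400)); return r.x,r.fun
E
python3 - <<'E'
from railfit import *
import pickle
C=pickle.load(open("c_rails.pkl","rb"))
for cs in(("side","top"),("top",),("side",)): print(cs,*[np.round(a,4) for a in fitrails({n:C[n] for n in cs})])
N={n:cam(n) for n in("top","side")}
print(get_obs()["gripper_width"],get_obs()["eef_pos"])
for n in N:
    print(n,[(np.round(d["centre"]).tolist(),round(d["confidence"],2)) for d in place_of(n,"offcut")])
    for t in("rails","plain_end","terminal_end","rest"): print(n,t,[(np.round(d["centre"],1).tolist(),round(d["confidence"],2)) for d in place_of(n,t)])
T=[cv2.resize(N[n]["img"][v-60:v+60,u-80:u+80],(400,300),interpolation=cv2.INTER_CUBIC) for n,u,v in(("top",485,235),("side",385,205))]
p,_=fitrails(C); V=[]
for n,u,v in(("top",175,250),("side",270,345)):
    im=cv2.resize(C[n]["img"],None,fx=4,fy=4,interpolation=cv2.INTER_CUBIC)
    for b in RAILS[:2]:
        q=b[[1,3,7,5]]@Ry.T@R(p[2]).T+[p[0],p[1],p[3]]
        cv2.polylines(im,[np.int32((proj(C[n],q)+.5)*4)],True,(0,0,255),1)
    V.append(im[v*4-150:v*4+150,u*4-200:u*4+200])
cv2.imwrite("pics/c4.png",np.vstack([np.hstack(T),np.hstack(V)]))
E
```

```text
('side', 'top') [ 0.4595  0.3561 -0.0214  0.064 ] 1721.6277
('top',) [ 0.4618  0.3596 -0.0133  0.0522] 999.7924
('side',) [ 0.4583  0.3527 -0.0398  0.0581] 731.7962
0.8796687219425227 [ 0.53979465 -0.31293963  0.20960912]
top [([128.0, 234.0], 0.96), ([472.0, 256.0], 0.9)]
top rails [([174.2, 279.0], 0.62), ([474.6, 253.5], 0.59), ([260.9, 238.7], 0.25)]
top plain_end [([239.9, 365.1], 0.55)]
top terminal_end [([217.1, 330.9], 0.97), ([314.2, 236.2], 0.66)]
top rest [([178.3, 252.5], 0.86)]
side [([217.0, 396.0], 0.6)]
side rails [([297.9, 364.2], 0.87)]
side plain_end [([363.7, 291.6], 0.91), ([417.4, 366.5], 0.66)]
side terminal_end [([363.6, 369.0], 0.84), ([319.4, 285.6], 0.62)]
side rest [([273.1, 373.8], 0.98)]
```

View pics/c4.png

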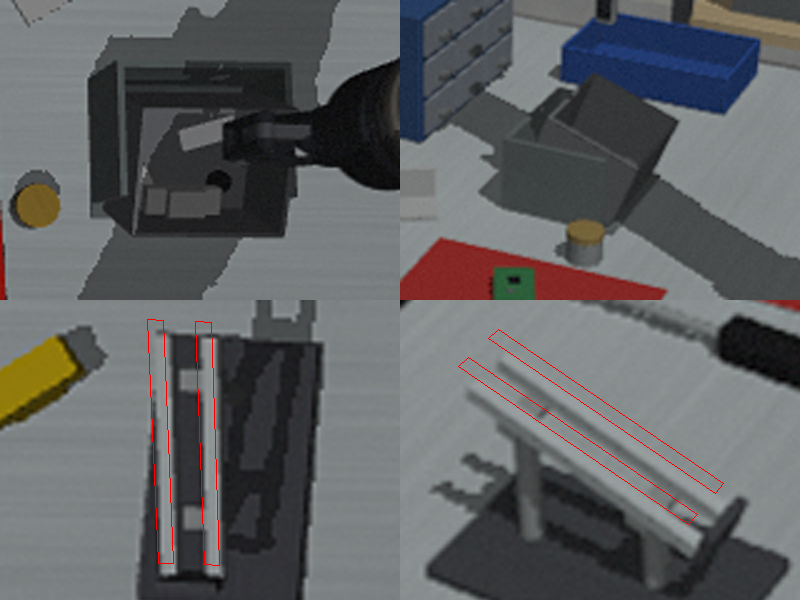

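The offcut is in the tray, at top (472,256). My automatic rail overlay is visibly off because the bench is as bright as the rails, so I'll refit on the contrast between the rails and the dark gap, using the top-view picks: foot (172,279.5), uphill end (171.3,220.8).

```bash
cat > r2.py <<'E'
from fit import *
import pickle
from scipy.optimize import minimize
C=pickle.load(open("c_rails.pkl","rb")); c=C["top"]
print(at_z(c,(172.1,279.5),.055),at_z(c,(171.25,220.75),.0995))
def tf(p,P): return P/1000@Ry.T@R(p[2]).T+[p[0],p[1],.055]
def val(n,P):
    q=proj(C[n],P).astype(np.float32); return cv2.remap(C[n]["img"].mean(2).astype(np.float32),q[:,:1],q[:,1:],cv2.INTER_LINEAR)[:,0]
xs=np.linspace(8,124,80)
def g(lo,hi): 
    X,Y=np.meshgrid(xs,np.linspace(lo,hi,9)); return np.c_[X.ravel(),Y.ravel(),0*X.ravel()]
def cost(p,n): # rails bright, gap dark, symmetric
    return val(n,tf(p,g(-6.5,6.5))).mean()-.5*val(n,tf(p,g(8.5,15.5))).mean()-.5*val(n,tf(p,g(-15.5,-8.5))).mean()
p0=[.4544,.3567,-.036]
for n in("top","side"):
    f=lambda q:cost([.4544+(q[2] if n=="side" else 0),q[0],q[1]],n)
    r=minimize(f,[.3567,-.036,0],method="Nelder-Mead",options=dict(initial_simplex=[[.3567,-.036,0],[.361,-.036,0],[.3567,.0,0],[.3567,-.036,.006]]))
    print(n,np.round(r.x,4),round(r.fun,1))
    if n=="top": best=[.4544,r.x[0],r.x[1]]
V=[]
for n,u,v in(("top",175,250),("side",270,345)):
    im=cv2.resize(C[n]["img"],None,fx=4,fy=4,interpolation=cv2.INTER_CUBIC)
    for b in RAILS[:2]+[BASE[0]*1]:
        q=(b[[1,3,7,5]]@Ry.T if b is not BASE[0] and len(b) and b[:,2].max()<.001 else b[[1,3,7,5]]+[.061,0,-.055])@R(best[2]).T+[best[0],best[1],.055]
        cv2.polylines(im,[np.int32((proj(C[n],q)+.5)*4)],True,(0,0,255),1)
    V.append(im[v*4-200:v*4+200,u*4-200:u*4+200])
cv2.imwrite("pics/c5.png",np.hstack(V)); print(best)
E
python3 r2.py
```

```text
[0.45672148 0.35806654 0.055     ] [0.57586834 0.35218095 0.0995    ]
top [ 0.3573 -0.0334  0.0028] -76.8
side [ 0.3614 -0.0499 -0.0078] -30.3
[0.4544, np.float64(0.35733886818972904), np.float64(-0.03335588269679915)]
```

View pics/c5.png

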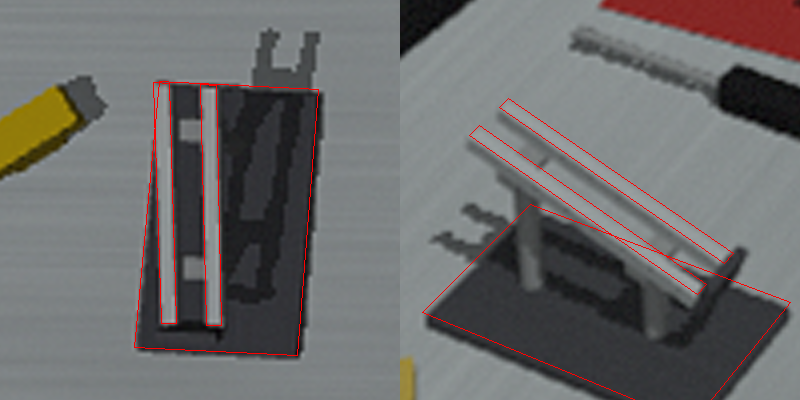

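The top overlay lies on the rails to within about 1 px (foot 0.4544, 0.3573, yaw −0.033). The side view shows a constant offset of about 1.5 px, which is calibration. Next is the board.

Call:
{"api": "carry_out", "payload": {"rows": "-5 51 0 4;-5 51 0 4;-5 52 0 4;-5 52 0 4.4;-5 52 0 0;-5 52 0 0;-4 51 0 0;0 0 -60 0;0 0 -55 0;0 0 0 0", "claw": 85.4}}

```text
t: 12.82
eef_pos: [0.5004, 0.0487, 0.0871]
tool_rot: [-0.0, 0.991, 0.132, -0.004]
contact_force: [-0.3, -0.1, 1.1]
gripper_width: 0.998
grasp_force: 0.0
```

Call:
{"api": "carry_out", "payload": {"rows": "0 0 -20 0;0 0 -15 0;0 0 0 0;0 0 0 0"}}

```text
t: 13.32
eef_pos: [0.5044, 0.0492, 0.0564]
tool_rot: [0.0, 0.991, 0.131, 0.001]
contact_force: [0.0, -0.4, 0.3]
gripper_width: 0.998
grasp_force: 0.0
```

Run:
```python
from fit import *
N={n:cam(n) for n in("top","side")}; o=[get_obs()["eef_pos"] for _ in range(3)]; print(o,get_obs()["tool_rot"])
V=[]
for n,u,v in(("top",319,255),("side",343,285)):
    V.append(cv2.resize(N[n]["img"][v-40:v+40,u-40:u+40],(400,400),interpolation=cv2.INTER_CUBIC))
cv2.imwrite("pics/c6.png",np.hstack(V))
```

```text
[array([0.50434648, 0.04919544, 0.05622976]), array([0.50434648, 0.04919544, 0.05622976]), array([0.50434648, 0.04919544, 0.05622976])] [3.41658935e-05 9.91362804e-01 1.31145673e-01 7.75470598e-04]
```

View pics/c6.png

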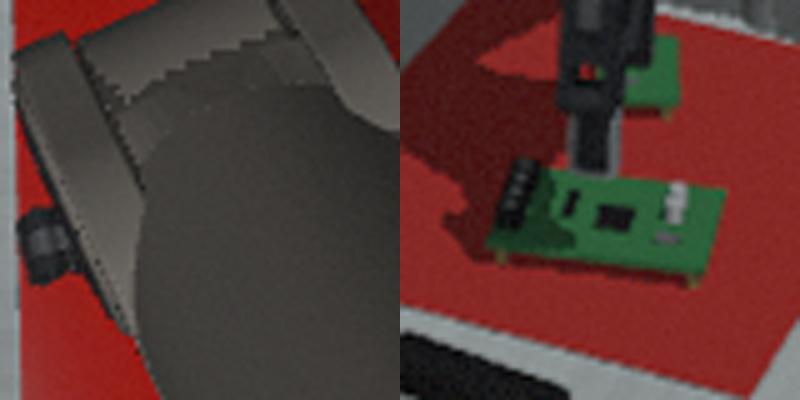

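The side crop shows the near finger tip at about (342,280), squarely above the middle of the near long edge. Descending.

Call:
{"api": "carry_out", "payload": {"rows": "0 0 -25 0;0 0 -20 0;0 0 -6 0;0 0 0 0;0 0 0 0"}}

```text
t: 14.05
eef_pos: [0.5043, 0.0493, 0.0051]
tool_rot: [-0.0, 0.991, 0.131, 0.001]
contact_force: [0.2, 1.2, 1.1]
gripper_width: 0.997
grasp_force: 0.0
```

Call:
{"api": "carry_out", "payload": {"rows": "0 0 -4 0;0 0 -4 0;0 0 0 0;0 0 0 0"}}

```text
t: 14.55
eef_pos: [0.5036, 0.0492, -0.0037]
tool_rot: [-0.0, 0.991, 0.131, -0.0]
contact_force: [0.3, 0.2, 0.5]
gripper_width: 1.002
grasp_force: 0.0
```

Call:
{"api": "carry_out", "payload": {"rows": "0 0 0 0;0 0 0 0;0 0 0 0;0 0 0 0;0 0 0 0;0 0 0 0", "claw": 50, "force": 35}}

```text
t: 15.3
eef_pos: [0.504, 0.0493, -0.0027]
tool_rot: [0.0, 0.991, 0.131, 0.0]
contact_force: [-2.0, -0.4, 12.0]
gripper_width: 0.738
grasp_force: 42.4
```

Call:
{"api": "carry_out", "payload": {"rows": "0 0 8 0;0 0 15 0;0 0 25 0;0 0 0 0;0 0 0 0"}}

```text
t: 15.92
eef_pos: [0.5035, 0.049, 0.0444]
tool_rot: [0.0, 0.991, 0.131, 0.0]
contact_force: [0.4, 0.4, -1.0]
gripper_width: 0.735
grasp_force: 38.6
```

Gripped and lifted. Carrying it to above the rails.

Call:
{"api": "carry_out", "payload": {"rows": "0 0 45 0;0 20 50 0;2 45 0 -4;2 48 0 -4;2 48 0 -4;2 48 0 -4;2 48 0 -1;1 46 0 0;0 0 0 0;0 0 0 0"}}

```text
t: 17.18
eef_pos: [0.5142, 0.351, 0.1381]
tool_rot: [0.001, 1.0, -0.017, -0.001]
contact_force: [0.1, -0.3, -0.4]
gripper_width: 0.735
grasp_force: 39.2
```

```bash
cat > held.py <<'E'
from fit import *
from scipy.optimize import minimize
import sys
def Rp(a,b): # pitch b about y (x up positive) then yaw a
    return R(a)@np.array([[np.cos(b),0,-np.sin(b)],[0,1,0],[np.sin(b),0,np.cos(b)]])
def look(p0,name):
    N={n:cam(n) for n in("top","side")}; o=get_obs(); print(np.round(o["eef_pos"],4),np.round(o["tool_rot"],4),o["gripper_width"],np.round(o["contact_force"],1))
    for n in N:
        for t in("plain_end","terminal_end","board"):
            print(n,t,[(np.round(d["centre"],1).tolist(),round(d["confidence"],2)) for d in place_of(n,t)])
    print("pred", {n:np.round(proj(N[n],np.array([[-50,0,10],[50,0,10],[0,0,0]])/1000@Rp(p0[2],p0[4]).T+[p0[0],p0[1],p0[3]]),1).tolist() for n in N})
    V=[]
    for n,u,v in(("top",172,250),("side",270,325)):
        V.append(cv2.resize(N[n]["img"][v-40:v+40,u-40:u+40],(400,400),interpolation=cv2.INTER_CUBIC))
    cv2.imwrite(f"pics/{name}.png",np.hstack(V))
E
python3 - <<'E'
from held import *
look((.515,.355,-.033,.143,0),"c7")
E
```

```text
[0.5149 0.3501 0.1386] [ 1.000e-03  9.998e-01 -1.770e-02 -4.000e-04] 0.7334554472137161 [-0.3 -0.9 -0.3]
top plain_end [([238.9, 365.5], 0.79), ([154.3, 273.7], 0.77), ([172.1, 279.8], 0.6), ([417.2, 168.3], 0.47)]
top terminal_end [([217.1, 331.8], 0.93), ([164.5, 221.9], 0.72)]
top board [([160.7, 244.2], 0.92), ([231.8, 348.6], 0.73), ([413.4, 165.0], 0.43)]
side plain_end [([414.8, 367.6], 0.9), ([290.2, 315.1], 0.71)]
side terminal_end [([366.7, 368.8], 0.85), ([244.9, 297.9], 0.79)]
side board [([389.1, 373.4], 0.91), ([269.5, 312.5], 0.86)]
pred {'top': [[156.7, 273.9], [161.5, 221.9], [160.9, 248.2]], 'side': [[292.2, 318.2], [245.3, 302.0], [268.5, 314.4]]}
```

View pics/c7.png

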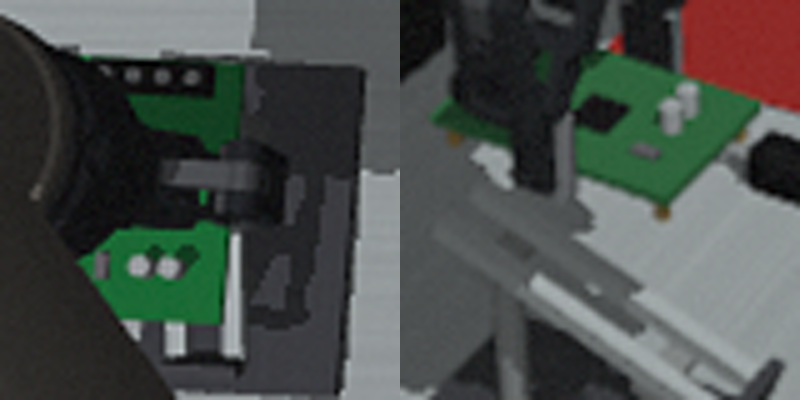

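The board is held level, terminal end uphill (top (162,222) to (155,274)), with its right edge parallel to the rail. I'll correct y by about 4 mm and lower.

Call:
{"api": "carry_out", "payload": {"rows": "0 4 -20 0;0 0 -20 0;0 0 -8 0;0 0 0 0;0 0 0 0", "force": 25}}

```text
t: 18.2
eef_pos: [0.5149, 0.3564, 0.0916]
tool_rot: [-0.0, 1.0, -0.017, 0.0]
contact_force: [0.5, -0.5, 0.1]
gripper_width: 0.736
grasp_force: 39.2
```

Call:
{"api": "carry_out", "payload": {"rows": "0 0 -3 0;0 0 -3 0;0 0 -3 0;0 0 -3 0;0 0 0 0;0 0 0 0"}}

```text
t: 18.95
eef_pos: [0.5147, 0.3562, 0.0795]
tool_rot: [0.0, 1.0, -0.017, 0.0]
contact_force: [-0.1, -0.4, 1.6]
gripper_width: 0.735
grasp_force: 39.4
```

Call:
{"api": "carry_out", "payload": {"rows": "0 0 -2 0;0 0 -2 0;0 0 -2 0;0 0 0 0"}}

```text
t: 19.45
eef_pos: [0.5147, 0.3562, 0.0736]
tool_rot: [-0.0, 1.0, -0.017, 0.0]
contact_force: [-1.9, -1.8, 4.5]
gripper_width: 0.734
grasp_force: 40.0
```

Call:
{"api": "carry_out", "payload": {"rows": "0 0 -2 0;0 0 -2 0;0 0 -1 0;0 0 0 0"}}

```text
t: 19.95
eef_pos: [0.5149, 0.3563, 0.0686]
tool_rot: [-0.0, 1.0, -0.017, 0.0]
contact_force: [-0.4, -1.3, 3.9]
gripper_width: 0.738
grasp_force: 40.6
```

Call:
{"api": "carry_out", "payload": {"rows": "0 0 -1.5 0;0 0 -1.5 0;0 0 0 0;0 0 0 0"}}

```text
t: 20.45
eef_pos: [0.5152, 0.3563, 0.0658]
tool_rot: [-0.0, 1.0, -0.017, 0.0]
contact_force: [-0.8, -1.5, 6.0]
gripper_width: 0.738
grasp_force: 41.0
```

Run:
```python
from held import *
look((.515-.0034,.3555,-.035,.0772-.0094,np.radians(20)),"c8")
```

```text
[0.5152 0.3562 0.0658] [-2.000e-04  9.999e-01 -1.680e-02  5.000e-04] 0.7376187433184415 [-1.6 -1.2  5.9]
top plain_end [([170.2, 273.8], 0.67), ([239.8, 366.5], 0.62)]
top terminal_end [([217.6, 328.7], 0.81), ([168.2, 225.4], 0.64), ([362.3, 170.8], 0.44)]
top board [([229.4, 346.9], 0.88), ([174.4, 249.4], 0.76)]
side plain_end [([416.7, 364.8], 0.84), ([286.4, 355.1], 0.78)]
side terminal_end [([242.2, 324.7], 0.85), ([366.6, 367.6], 0.69)]
side board [([266.5, 346.3], 0.96), ([387.9, 371.1], 0.76)]
pred {'top': [[171.8, 277.3], [170.6, 231.1], [172.8, 253.2]], 'side': [[295.0, 359.7], [251.4, 329.2], [271.7, 347.7]]}
```

View pics/c8.png

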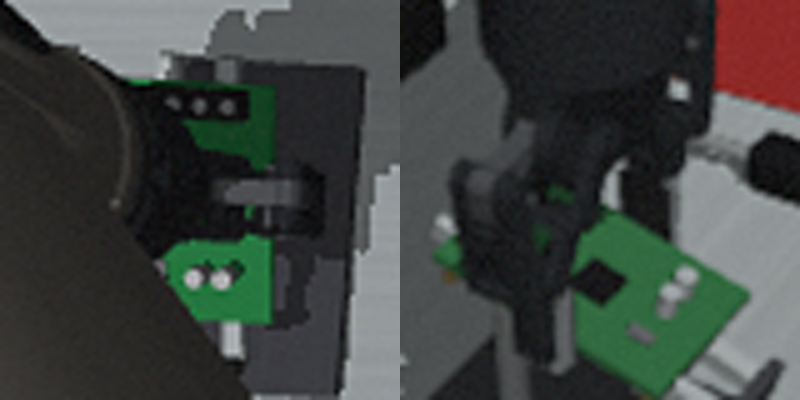

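The views show the board tilted with the rails (side plain (286,355) to terminal (242,325), a slope of about 19–20°), with its plain end about 13 mm short of the stop. I'll slide it down.

Call:
{"api": "carry_out", "payload": {"rows": "0 0 -1 0;0 0 0 0;-2 0 -0.7 0;-2 0 -0.7 0;-2 0 -0.7 0;0 0 0 0;0 0 0 0"}}

```text
t: 21.72
eef_pos: [0.5096, 0.3569, 0.0629]
tool_rot: [-0.001, 1.0, -0.017, 0.001]
contact_force: [0.5, 0.6, 5.3]
gripper_width: 0.733
grasp_force: 41.1
```

Call:
{"api": "carry_out", "payload": {"rows": "-1.5 0.2 -0.5 0;-1.5 0 -0.6 0;0 0 0 0;0 0 0 0"}}

```text
t: 22.22
eef_pos: [0.5067, 0.3571, 0.0618]
tool_rot: [-0.001, 1.0, -0.017, 0.001]
contact_force: [0.7, 0.4, 5.6]
gripper_width: 0.734
grasp_force: 41.1
```

Call:
{"api": "carry_out", "payload": {"rows": "-1.5 0 -0.5 0;-1.5 0 -0.5 0;0 0 0 0;0 0 0 0"}}

```text
t: 22.72
eef_pos: [0.5036, 0.3571, 0.0607]
tool_rot: [-0.001, 1.0, -0.017, 0.001]
contact_force: [1.3, -0.4, 4.5]
gripper_width: 0.734
grasp_force: 41.1
```

Call:
{"api": "carry_out", "payload": {"rows": "-1 0 -0.4 0;-1 0 -0.4 0;0 0 0 0;0 0 0 0"}}

```text
t: 23.22
eef_pos: [0.5016, 0.357, 0.0599]
tool_rot: [-0.001, 1.0, -0.017, 0.001]
contact_force: [0.2, 0.3, 5.7]
gripper_width: 0.733
grasp_force: 41.1
```

Call:
{"api": "carry_out", "payload": {"rows": "-1 0 -0.4 0;-1 0 -0.3 0;0 0 0 0;0 0 0 0"}}

```text
t: 23.72
eef_pos: [0.4996, 0.357, 0.0593]
tool_rot: [-0.001, 1.0, -0.017, 0.001]
contact_force: [0.3, -1.0, 5.5]
gripper_width: 0.734
grasp_force: 41.1
```

Run:
```python
from held import *
look((.498-.0034,.3565,-.035,.0715-.0094,np.radians(20)),"c9")
```

```text
[0.4996 0.357  0.0592] [-7.000e-04  9.999e-01 -1.670e-02  9.000e-04] 0.7358311300649403 [-0.2 -0.4  5.8]
top plain_end [([171.5, 284.2], 0.77), ([239.5, 365.7], 0.59)]
top terminal_end [([173.7, 234.0], 0.92), ([220.9, 327.1], 0.85)]
top board [([171.9, 253.4], 0.93), ([230.6, 347.7], 0.8)]
side plain_end [([418.5, 365.1], 0.84), ([293.7, 359.7], 0.66)]
side terminal_end [([250.2, 334.1], 0.94), ([366.8, 371.1], 0.62)]
side board [([391.1, 372.6], 0.89), ([299.2, 321.5], 0.17)]
pred {'top': [[171.8, 285.4], [170.6, 239.6], [172.8, 261.4]], 'side': [[303.0, 365.2], [259.1, 334.6], [279.4, 353.1]]}
```

Call:
{"api": "carry_out", "payload": {"rows": "-1 0 -0.4 0;-1 0 -0.3 0;0 0 0 0;0 0 0 0"}}

```text
t: 24.62
eef_pos: [0.4976, 0.357, 0.0585]
tool_rot: [-0.001, 1.0, -0.017, 0.001]
contact_force: [-0.7, -0.1, 4.9]
gripper_width: 0.733
grasp_force: 41.1
```

Call:
{"api": "carry_out", "payload": {"rows": "-1 0 -0.4 0;-1 0 -0.3 0;0 0 0 0;0 0 0 0"}}

```text
t: 25.12
eef_pos: [0.4961, 0.357, 0.058]
tool_rot: [-0.001, 1.0, -0.017, 0.001]
contact_force: [1.8, 0.3, 5.2]
gripper_width: 0.734
grasp_force: 41.1
```

Call:
{"api": "carry_out", "payload": {"rows": "-1 0 -0.4 0;-1 0 -0.3 0;0 0 0 0;0 0 0 0"}}

```text
t: 25.62
eef_pos: [0.4961, 0.3571, 0.0579]
tool_rot: [-0.001, 1.0, -0.017, 0.003]
contact_force: [5.9, -0.5, 5.2]
gripper_width: 0.732
grasp_force: 41.1
```

The force along x rose to 6 N and the TCP stopped at x = 0.496, so the board is against the stop. Releasing.

Call:
{"api": "carry_out", "payload": {"rows": "0 0 0 0;0 0 0 0;0 0 0 0;0 0 0 0;0 0 0 0", "claw": 80}}

```text
t: 26.25
eef_pos: [0.4925, 0.3563, 0.0564]
tool_rot: [0.0, 1.0, -0.017, -0.0]
contact_force: [0.2, -0.0, 0.3]
gripper_width: 0.937
grasp_force: 0.0
```

Call:
{"api": "carry_out", "payload": {"rows": "0 0 8 0;0 0 15 0;0 0 40 0;0 0 50 0;0 0 50 0;0 -50 0 0;0 -55 0 0;0 -55 0 0;0 -55 0 0;0 -55 0 0"}}

```text
t: 27.5
eef_pos: [0.4927, 0.0847, 0.2209]
tool_rot: [-0.0, 1.0, -0.017, 0.001]
contact_force: [1.3, -0.8, -0.7]
gripper_width: 0.942
grasp_force: 0.0
```

```bash
cat > chk.py <<'E'
from held import *
import pickle
N={n:cam(n) for n in("top","side")}; o=get_obs(); print(o["t"],np.round(o["eef_pos"],3))
for n in N: 
    for t in("plain_end","terminal_end","offcut"): print(n,t,[(np.round(d["centre"],1).tolist(),round(d["confidence"],2)) for d in place_of(n,t)])
# green mask fit, anchored on the rails frame: a(long), b(across), yaw, pitch
g={}
p=(.4544,.3573,-.0334)
for n in N:
    im=N[n]["img"].astype(int); m=(im[:,:,1]>im[:,:,2]+25)&(im[:,:,1]>im[:,:,0]+20)
    c=proj(N[n],np.array([[.06,0,.02]])@Ry.T@R(p[2]).T+[p[0],p[1],.055])[0]
    yy,xx=np.mgrid[:480,:640]; m&=np.hypot(xx-c[0],yy-c[1])<45
    h=cv2.convexHull(np.argwhere(m)[:,::-1].astype(np.int32)); k=np.zeros((480,640),np.uint8); cv2.fillConvexPoly(k,h,1); g[n]=k.astype(float)
    print(n,m.sum(),k.sum())
def boxes(q,B): return [((b-[0,0,.010])@Rp(q[2],q[4]).T+[q[0],q[1],q[3]]) for b in B]
def cost(q,cs): return sum(((cv2.GaussianBlur(render(N[n],boxes(q,[BOARD[0]])),(0,0),1)-cv2.GaussianBlur(g[n],(0,0),1))**2).sum() for n in cs)
q0=np.array([.4544+.047,.3556,-.0334,.0721,np.radians(20)])
for cs in(("top","side"),("top",),("side",)):
    s=np.vstack([q0]+[q0+np.eye(5)[i]*d for i,d in enumerate((.005,.005,.04,.004,.05))])
    r=minimize(cost,q0,args=(cs,),method="Nelder-Mead",options=dict(initial_simplex=s,xatol=1e-4,fatol=.02,maxiter=400)); q=r.x
    E=np.array([[-.05,0,0],[.05,0,0]])@Rp(q[2],q[4]).T+q[[0,1,3]]
    L=(E-[p[0],p[1],.055])@R(p[2])@Ry
    print(cs,np.round(q,4),np.degrees(q[4]).round(1),"rails-frame mm",np.round(L*1000,1).tolist(),round(r.fun,1))
E
python3 chk.py
```

```text
27.6 [0.493 0.079 0.22 ]
top plain_end [([171.3, 283.2], 0.97), ([173.5, 278.2], 0.73), ([241.9, 368.7], 0.63)]
top terminal_end [([217.6, 327.4], 0.97), ([171.0, 231.5], 0.91)]
top offcut [([127.6, 234.6], 0.69), ([415.9, 164.1], 0.54)]
side plain_end [([414.1, 365.9], 0.96), ([295.5, 365.3], 0.94)]
side terminal_end [([249.7, 334.0], 0.86), ([364.6, 369.1], 0.77)]
side offcut [([214.2, 395.3], 0.76)]
top 1150 1487
side 1200 1496
('top', 'side') [ 0.4999  0.356  -0.046   0.0704  0.3147] 18.0 rails-frame mm [[-1.9, 0.8, 0.6], [98.0, -0.4, -2.8]] 30.1
('top',) [ 0.4998  0.3549 -0.0388  0.0743  0.3415] 19.6 rails-frame mm [[-0.7, -0.6, 2.9], [99.3, -1.2, 2.2]] 3.3
('side',) [ 0.499   0.3575 -0.0177  0.0719  0.3432] 19.7 rails-frame mm [[-2.4, 1.0, 0.9], [97.6, 2.5, 0.3]] 32.3
```

```bash
python3 -c "
from station import *
print(hand_in())"
```

```text
the job is handed in; nothing more can be done
None
```

I handed the job in: the offcut was seen in the bin tray, and the board measures flat on the rails to about 3 mm, centred within 3 mm, terminal-block end uphill and plain end against the stop; the grader gave no verdict.

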